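# Calibrate the counting scale in the parts store

## Robot

A 7-joint arm with a two-finger parallel gripper is mounted at the origin on the work surface. World frame = base frame: x ahead of the robot, y to its left, z up, the work surface at z = 0. Lengths are in m, angles in rad, forces in N, time in s.
With the tool pointing down it reaches from about 0.4 to 0.85 m from the base axis. Payload 10.4 kg.
Tool frame: the origin (TCP) lies at the very end of the fingers, on their centre line; the grasp point (between the pads) lies 19 mm behind it (ctrl.hold_point_z is the z of the grasp point in the tool frame, in m); z points along the fingers, x is the direction in which the jaws open and shut, and the axes are right-handed (so a half turn about z gives the same grasp; the last joint's range is limited). The gripper opens to 87 mm and grips with 3 to 60 N. Pads are 19 mm wide; open, the fingers measure 117 mm over their backs; the gripper's body (75 mm by 190 mm) begins 51 mm behind the grasp point.
Start: joints at [1.118, 0.332, -0.065, 1.46, 0.022, 1.35, -0.088], TCP at [0.26, -0.568, 0.223] pointing down, gripper open.
Joint ranges: [-2.6, 2.6], [-0.5, 2.12], [-1.47, 1.34], [0.16, 2.42], [-1.27, 4.41], [0.06, 2.06], [-2.6, 2.6]. Speed limits (rad/s): [2.22, 2.22, 2.79, 2.79, 3.14, 3.14, 3.14].

## Interface

Orientations are given as a 3x3 rotation matrix whose columns are the frame's x, y, z axes.
In Python, from workcell import ctrl gives the robot as it stands.
- The arm moves only by the tool jog_arm, never from a script. Its arguments are lists of equal length, an entry for each row: "translation": the shift along the tool's x, y, z scaled (see below), a list of three; "twist": the turn about the tool's z scaled (see below). A call has 1 to 20 rows; each row shifts and turns the pose as measured when the row begins, along the tool's axes as they then stand; what a row does not reach is not made up. The controller multiplies each number of a shift by 1000 mm and each number of a turn by 0.5 rad. A row lasts 1/12 s, in which the tool goes at most 41.7 mm and 7.16 degrees, less where a joint would pass 70% of its speed; a pose out of reach is approached as far as the arm can. A call with a number of a shift or a turn outside -1 to 1 is refused whole. A call with a gripper value outside its range is refused whole. "hand" is the finger opening in mm, from 0 to 87, set as the call begins (left out, the last holds). The fingers move at their own pace and stop on an object; the grip force is fixed at half the most. Time passes only in rows, so rows that do not move let the fingers close. It gives the time, the measured TCP pose, the force and the opening at its end, in the units of the state.
- ctrl.sense(): the state, without advancing time (a new reading comes with each control period).
- ctrl.get_image(name): name is "side" or "top" or "wrist"; returns the picture (400x640x3 uint8, red, green, blue); there is no depth.
- ctrl.camera_model(name): a dict with "fx", "fy", "cx", "cy" (pixels), "D" ([k1, k2, p1, p2, k3] as OpenCV has them; the pictures are not rectified), "rvec" (rotation vector, rad) and "tvec" (3), from world to camera coordinates, as OpenCV has them. Camera axes: x right, y down, z forward; pixel columns grow to the right and rows downward; lengths in m; the calibration is good to about 2 mm. A picture is of the moment at which its call begins: read the wrist's pose just before it. camera_model takes no time and is no camera call; for the wrist camera it gives the pose at the moment of the call.
- ctrl.sign_off(): hands the job in, once; it reports no verdict.
The state is a dict: "t": time; "qpos": joint angles; "joint_velocities": joint speeds; "joint_torque": joint torques, N m; "eef_pos": TCP position; "eef_rot": TCP orientation; "wrist_force": force on the tool from outside, world axes, zero at the start; "ft_torque": the same for the moment, N m; "gripper_width": finger opening in m.
Only numpy, scipy, OpenCV 4.12 (cv2) and the standard library are available. Lean on these libraries where they do the work, as an engineer would, in place of code of your own. Each camera call takes 0.05 s, during which the arm holds its last target. There are 200 camera calls.

## Task

Calibrate the counting scale: first set the knobbed steel check weight gently, upright and wholly on the scale's round pan, and let go of it. Then take the wooden-handled probe out of its stand, reach its steel shaft down through the round hole in the scale's deck (not the slot beside it) and press the recessed button fully down. Finish while still gripping the probe and holding the button down, with the weight left standing on the pan and the other objects on the bench undisturbed.

Things in the scene. Friction and masses are not known exactly. Their poses are not given: they have to be found in the camera images.
- scale: counting scale, fixed to the bench, 200 mm along its own x, 280 mm along its own y, grey housing 60 mm high. Origin on the bench under its centre, z up. Towards its +y lies a round steel pan; towards its -y a flat deck 85 mm wide (y -140 to -55 mm), top 60 mm above the bench, carrying from -x to +x a flat display window, the round hole, and a slot 12 x 36 mm that is a dead end
- pan (a point): centre of the top face of the steel pan: a flat disc 170 mm in diameter whose top is 74 mm above the bench; it does not move. 50 mm along +y from the scale's origin; axes as the scale's
- hole (a point): centre of the mouth of the round hole in the deck, 60 mm above the bench, at x +30, y -97.5 mm in the scale's frame; axes as the scale's, z up. The hole is straight down, 18 mm in diameter and 30 mm deep; the top of the button lies inside it 22 mm below the mouth
- button (a joint): travel of the recessed black button (15 mm in diameter, at the bottom of the round hole), in m: 0 up, 0.006 fully down. A spring pushes it back: 2 N to start moving, 5 N fully down, where it meets a firm stop
- weight: steel check weight, about 0.5 kg, standing loose on the bench: a solid cylinder 44 mm in diameter and 40 mm high, with a narrow neck (16 mm) and above it a grip knob 22 mm in diameter from 50 to 78 mm height. Origin at the centre of its underside, z up along its axis
- stand: dark wooden block 70 x 70 x 62 mm high, fixed to the bench, with an upright 11 mm through hole in the middle in which the probe stands. Origin on the bench under its centre
- probe: probe, about 60 g, standing loose in the stand, shaft down: a steel shaft 8 mm in diameter and 56 mm long below a steel collar (22 mm in diameter, 5 mm thick, resting on the stand's top) and a round light-wood handle 18 mm in diameter and 65 mm long above it. Origin on its axis at the underside of the collar; z along its axis towards the handle's end, which is at +70 mm
- probe_tip (a point): lower end of the probe's shaft, on its axis, 56 mm below the probe's origin
- sleeve: bystander: upright steel sleeve, 58 mm outside diameter, 46 mm bore, 85 mm high, loose on the bench; origin at the centre of its underside
- collar: bystander: dark steel ring lying flat, 72 mm outside diameter, 52 mm bore, 24 mm high, loose on the bench; origin at the centre of its underside
- carton: bystander: small cardboard carton 50 x 80 x 50 mm, loose on the bench; origin at the centre of its underside
Not all that is in view belongs to the job. There is more than one size of the probe; the job needs the smaller.

How it is judged:
By the outcome, as a careful person would: the job done as asked, in the order asked, and still so for the second after the job is handed in, while the arm keeps its last pose, push and grip.
It also fails if it takes over 67 s, if anything falls off the work surface, if the arm or the gripper's body presses on something with over 40 N, if the wrist force passes 120 N, or if a joint passes its speed limit or range.

## Working session

There is one attempt and no reset: what is moved stays moved. The work goes in short steps, Python scripts to look and compute and a tool call to move; the robot and the scene stay as the last step left them, time stands still between calls to the robot, and variables do not carry over. Pictures are saved under pics/ and viewed, about 8 in all and at most 12, crops included, and the job is handed in when it is done.

Besides the shell and the picture viewer there is one more tool, called after ">>>" as name(argument=value, ...), one argument or row to a line, values as JSON. jog_arm: Moves the arm, as the interface text tells. Its arguments: {"type":"object","properties":{"translation":{"type":"array","items":{"type":"array","items":{"type":"number","minimum":-1,"maximum":1}}},"twist":{"type":"array","items":{"type":"number","minimum":-1,"maximum":1}},"hand":{"type":"number"}},"required":["translation","twist"]}

```bash
mkdir -p pics; ls
python3 - <<'E'
from workcell import ctrl
import cv2,numpy as np
s=ctrl.sense();print(s['t'],s['eef_pos'],np.round(s['eef_rot'],3),s['gripper_width'],ctrl.hold_point_z)
for n in ('top','side'):
    im=ctrl.get_image(n);cv2.imwrite(f'pics/{n}0.png',im[:,:,::-1])
    print(n,ctrl.camera_model(n))
E
```

```text
pics
0.0 [ 0.26029271 -0.5678062   0.22174553] [[ 0.417 -0.909 -0.001]
 [-0.909 -0.417  0.001]
 [-0.001  0.    -1.   ]] 0.08712887407504502 -0.0187
top {'fx': 362.1058388592586, 'fy': 362.1058388592586, 'cx': 320.31281452846196, 'cy': 204.9441124976785, 'D': array([-0.05718691,  0.        ,  0.        ,  0.        ,  0.        ]), 'rvec': array([ 2.1307261 , -2.10959238,  0.1735921 ]), 'tvec': array([0.00417308, 0.56519051, 0.83901843])}
side {'fx': 375.036386975461, 'fy': 375.036386975461, 'cx': 319.9186774936849, 'cy': 201.1460724511434, 'D': array([0.00551258, 0.        , 0.        , 0.        , 0.        ]), 'rvec': array([ 0.72808178, -2.62895653,  1.07627586]), 'tvec': array([0.48055964, 0.2497571 , 0.80675752])}
```

View pics/top0.png

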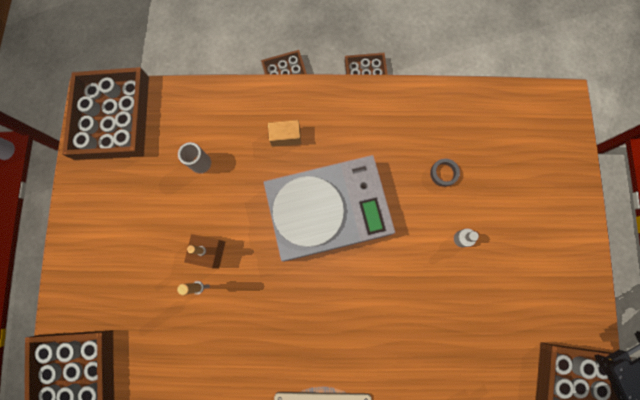

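View pics/side0.png

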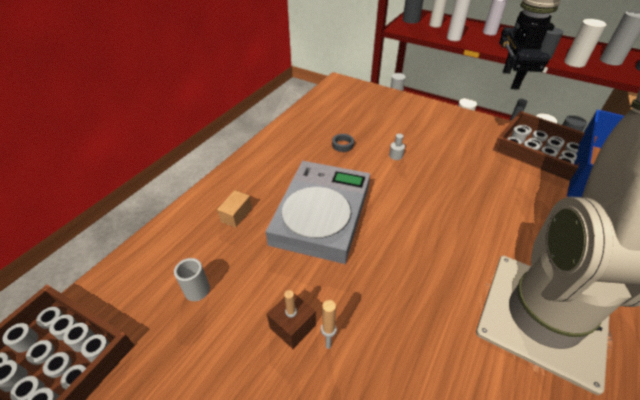

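Top view: weight (467,238), pan (309,211), hole (363,186), slot (359,169), display (372,215). Probe candidates: the one in the wooden stand (192,249), and a bigger one standing free (185,288). The job needs the one in the stand. Sleeve (192,155), ring (446,173) and carton (284,132) are bystanders.

```bash
cat > h.py <<'E'
import cv2,numpy as np
from workcell import ctrl
def ray(m,uv):
    K=np.array([[m['fx'],0,m['cx']],[0,m['fy'],m['cy']],[0,0,1]])
    p=cv2.undistortPoints(np.array([[uv]],float),K,m['D'])[0,0]
    R=cv2.Rodrigues(m['rvec'])[0]
    return -R.T@m['tvec'], R.T@np.array([p[0],p[1],1])
def plane(m,uv,z):
    o,d=ray(m,uv); return (o+d*(z-o[2])/d[2])[:2]
def proj(m,P):
    K=np.array([[m['fx'],0,m['cx']],[0,m['fy'],m['cy']],[0,0,1]])
    return cv2.projectPoints(np.array([P],float),m['rvec'],m['tvec'],K,m['D'])[0][0,0]
def meet(a,b):
    (o,d),(p,e)=a,b
    s=np.linalg.lstsq(np.c_[d,-e],p-o,rcond=None)[0]
    A,B=o+s[0]*d,p+s[1]*e
    return (A+B)/2,np.linalg.norm(A-B)
E
python3 - <<'E'
from h import *
im=cv2.imread('pics/top0.png'); m=ctrl.camera_model('top'); ms=ctrl.camera_model('side')
def blob(mask,box):
    x0,y0,x1,y1=box; k=np.zeros(mask.shape,np.uint8); k[y0:y1,x0:x1]=mask[y0:y1,x0:x1]
    n,l,s,c=cv2.connectedComponentsWithStats(k); i=1+np.argmax(s[1:,4]); return c[i],s[i]
hsv=cv2.cvtColor(im,cv2.COLOR_BGR2HSV); g=hsv[...,2]
pan,st=blob(((g>185)&(hsv[...,1]<40)).astype(np.uint8),(265,165,350,255)); print('pan',pan,st)
hole,st=blob((g<90).astype(np.uint8),(355,180,371,193)); print('hole',hole,st)
slot,st=blob((g<90).astype(np.uint8),(348,162,370,176)); print('slot',slot,st)
dis,st=blob((g<90).astype(np.uint8),(355,195,390,240))
P=plane(m,pan,.074);H=plane(m,hole,.06);S=plane(m,slot,.06)
v=P-H; yaw=np.arctan2(v[1],v[0])-np.arctan2(147.5,-30)
print('P',P,'H',H,'S',S,'dist',np.linalg.norm(v),'yaw',np.degrees(yaw), 'slotdir',np.degrees(np.arctan2(*(S-H)[::-1])))
print('stand probe top guess', plane(m,(190,249),.132),'big',plane(m,(183,289),.15),'weight',plane(m,(473,237),.078))
out=[]
for n,uvs in (('top0',[(467,238),(198,250)]),('side0',[(397,147),(292,318)])):
    I=cv2.imread(f'pics/{n}.png')
    for u,v in uvs: out.append(cv2.resize(I[v-36:v+36,u-48:u+48],(400,300),interpolation=cv2.INTER_CUBIC))
cv2.imwrite('pics/crop1.png',np.vstack([np.hstack(out[:2]),np.hstack(out[2:])]))
E
```

```text
pan [307.58071334 210.91122853] [ 273  177   70   69 3785]
hole [363.  185.5] [361 183   5   6  26]
slot [359.10344828 168.82758621] [353 167  13   5  29]
P [0.54619493 0.03964066] H [ 0.61285823 -0.09455741] S [ 0.6551663  -0.08536639] dist 0.14984364521850263 yaw 14.91946252258335 slotdir 12.256519027472448
stand probe top guess [0.44890948 0.29555336] big [0.3629656  0.29810946] weight [ 0.48660605 -0.35097905]
```

View pics/crop1.png

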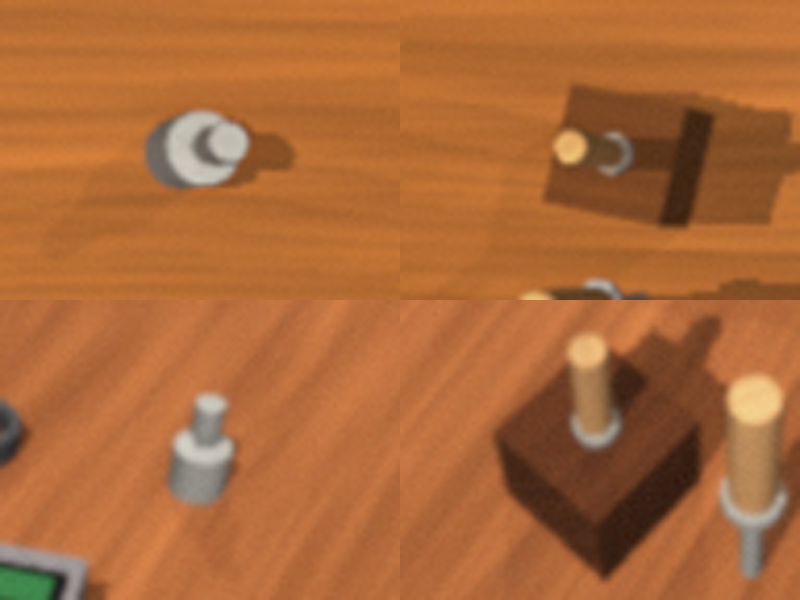

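```bash
cat >> h.py <<'E'
def delta(target):
    "tool-axis shift to bring the TCP to target"
    s=ctrl.sense(); return np.round(s['eef_rot'].T@(np.array(target)-s['eef_pos']),4)
E
python3 - <<'E'
from h import *
m=ctrl.camera_model('top'); ms=ctrl.camera_model('side')
for n,a,b,z in (('weight',(474,235.8),(399.6,135.5),.078),('probe',(191,249),(289.1,294),.132),('big',(183,289),(329.2,305.3),.15)):
    X,g=meet(ray(m,a),ray(ms,b)); print(n,X,g,plane(m,a,z),plane(ms,b,z))
print(delta([.486,-.351,.14]))
E
```

```text
weight [ 0.48987042 -0.35316852  0.07850351] 0.000993055462142076 [ 0.48945053 -0.3535389 ] [ 0.49054552 -0.35368359]
probe [0.44960832 0.29400058 0.13089333] 0.0013135253308145102 [0.44894453 0.29329618] [0.44982117 0.29469351]
big [0.36436948 0.29237919 0.16524017] 0.0011858629875437685 [0.3629656  0.29810946] [0.36903762 0.28512684]
[-0.103  -0.2955  0.082 ]
```

>>> jog_arm(
  translation=[
    [-0.01, -0.03, 0.007],
    [-0.01, -0.03, 0.007],
    [-0.01, -0.03, 0.007],
    [-0.01, -0.03, 0.007],
    [-0.01, -0.03, 0.007],
    [-0.01, -0.03, 0.007],
    [-0.01, -0.03, 0.007],
    [-0.01, -0.03, 0.007],
    [-0.01, -0.03, 0.007],
    [-0.01, -0.03, 0.007],
    [0, 0, 0],
  ],
  twist=[0, 0, 0, 0, 0, 0, 0, 0, 0, 0, 0],
  hand=60,
)

```text
t: 1.02
eef_pos: [0.4964, -0.3432, 0.1435]
eef_rot: [[0.409, -0.912, -0.007], [-0.912, -0.409, 0.005], [-0.007, 0.004, -1.0]]
wrist_force: [0.3, 1.0, -0.1]
gripper_width: 0.0601
```

Run:
```python
from h import *
m=ctrl.camera_model('wrist'); im=ctrl.get_image('wrist'); cv2.imwrite('pics/w1.png',im[:,:,::-1])
s=ctrl.sense();print(s['t'],s['eef_pos'],s['qpos'],s['gripper_width'])
print('pred knob',proj(m,[.490,-.353,.078]),'body',proj(m,[.490,-.353,.04]), delta([.490,-.353,.047]))
```

```text
1.0667 [ 0.49443585 -0.34582492  0.14391678] [ 0.72253443  0.35588187 -0.23391278  1.60349775  0.08768344  1.20106604
 -0.68088862] 0.05994265941966245
pred knob [329.1259994  226.08019842] body [328.31321872 209.79181847] [0.0054 0.0064 0.0969]
```

View pics/w1.png

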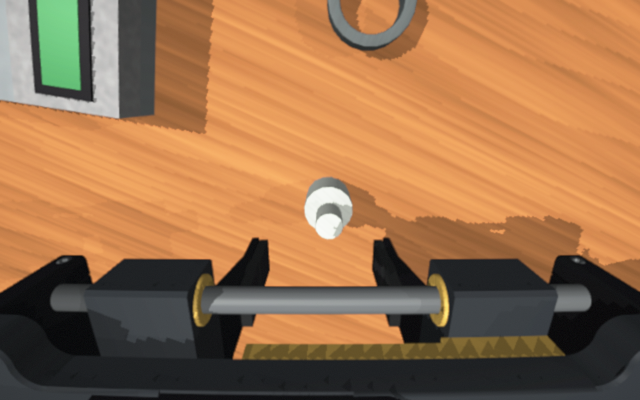

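The knob's top sits at (329,226), exactly as predicted. I'll descend now.

>>> jog_arm(
  translation=[
    [0.0054, 0.0064, 0.005],
    [0, 0, 0.015],
    [0, 0, 0.02],
    [0, 0, 0.02],
    [0, 0, 0.015],
    [0, 0, 0.01],
    [0, 0, 0],
  ],
  twist=[0, 0, 0, 0, 0, 0, 0],
)

```text
t: 1.65
eef_pos: [0.4824, -0.364, 0.0545]
eef_rot: [[0.398, -0.917, -0.01], [-0.917, -0.398, -0.001], [-0.003, 0.01, -1.0]]
wrist_force: [-1.1, 0.4, 0.3]
gripper_width: 0.06
```

```bash
python3 -c "
from h import *
print(delta([.490,-.353,.047]),ctrl.sense()['wrist_force'])"
```

```text
[-0.007  -0.0114  0.0074] [-1.06169799  0.44329829  0.34672345]
```

>>> jog_arm(
  translation=[
    [-0.007, -0.0114, 0.004],
    [0, 0, 0.0],
    [0, 0, 0],
  ],
  twist=[0, 0, 0],
)

```text
t: 1.9
eef_pos: [0.4894, -0.3548, 0.051]
eef_rot: [[0.395, -0.919, -0.01], [-0.919, -0.395, -0.002], [-0.002, 0.01, -1.0]]
wrist_force: [-0.2, -0.7, 0.8]
gripper_width: 0.0602
```

```bash
python3 -c "
from h import *
s=ctrl.sense();print(delta([.490,-.353,.047]),s['wrist_force'],s['eef_rot'].round(3))"
```

```text
[-0.0014 -0.0013  0.004 ] [-0.17766727 -0.69585865  0.80021494] [[ 0.395 -0.919 -0.01 ]
 [-0.919 -0.395 -0.002]
 [-0.002  0.01  -1.   ]]
```

>>> jog_arm(
  translation=[
    [-0.0014, -0.0013, 0.004],
    [0, 0, 0.0],
    [0, 0, 0],
  ],
  twist=[0, 0, 0],
)

```text
t: 2.15
eef_pos: [0.4916, -0.3528, 0.0487]
eef_rot: [[0.396, -0.918, -0.008], [-0.918, -0.396, -0.004], [0.001, 0.009, -1.0]]
wrist_force: [-0.5, -0.4, -0.2]
gripper_width: 0.0599
```

>>> jog_arm(
  translation=[
    [0, 0, 0],
    [0, 0, 0],
    [0, 0, 0],
    [0, 0, 0],
    [0, 0, 0],
    [0, 0, 0],
    [0, 0, 0],
    [0, 0, 0],
  ],
  twist=[0, 0, 0, 0, 0, 0, 0, 0],
  hand=10,
)

```text
t: 2.82
eef_pos: [0.492, -0.3531, 0.0498]
eef_rot: [[0.396, -0.918, -0.006], [-0.918, -0.396, -0.005], [0.002, 0.008, -1.0]]
wrist_force: [0.1, -0.2, -0.0]
gripper_width: 0.0212
```

>>> jog_arm(
  translation=[
    [0, 0, -0.01],
    [0, 0, -0.02],
    [0, 0, -0.03],
    [0, 0, -0.03],
    [0, 0, -0.03],
    [0, 0, -0.01],
    [0, 0, 0],
  ],
  twist=[0, 0, 0, 0, 0, 0, 0],
)

```text
t: 3.4
eef_pos: [0.4886, -0.35, 0.1815]
eef_rot: [[0.396, -0.918, -0.018], [-0.918, -0.396, 0.003], [-0.01, 0.015, -1.0]]
wrist_force: [-0.4, -0.6, -5.1]
gripper_width: 0.021
```

```bash
python3 -c "
from h import *
s=ctrl.sense()
P=np.array([.5462,.0396]);yaw=np.radians(14.9);T=P+.015*np.array([-np.sin(yaw),np.cos(yaw)])
print(T,delta([*T,.175]),s['wrist_force'],s['eef_pos'],s['gripper_width'],s['eef_rot'].round(3))"
```

```text
[0.54234301 0.05409564] [-0.3496 -0.2096  0.0068] [-0.36468846 -0.60881568 -5.05599443] [ 0.48864143 -0.35001132  0.18151593] 0.020954928898775028 [[ 0.396 -0.918 -0.018]
 [-0.918 -0.396  0.003]
 [-0.01   0.015 -1.   ]]
```

>>> jog_arm(
  translation=[
    [-0.012, -0.007, 0],
    [-0.024, -0.014, 0],
    [-0.024, -0.014, 0],
    [-0.024, -0.014, 0],
    [-0.024, -0.014, 0],
    [-0.024, -0.014, 0],
    [-0.024, -0.014, 0],
    [-0.024, -0.014, 0],
    [-0.024, -0.014, 0],
    [-0.024, -0.014, 0],
    [-0.024, -0.014, 0],
    [-0.024, -0.014, 0],
    [-0.024, -0.014, 0],
    [-0.024, -0.014, 0],
    [-0.012, -0.008, 0],
    [0, 0, 0],
    [0, 0, 0],
  ],
  twist=[0, 0, 0, 0, 0, 0, 0, 0, 0, 0, 0, 0, 0, 0, 0, 0, 0],
)

```text
t: 4.82
eef_pos: [0.5185, 0.0625, 0.1486]
eef_rot: [[0.397, -0.916, -0.06], [-0.917, -0.399, 0.011], [-0.034, 0.051, -0.998]]
wrist_force: [-0.6, -1.1, -4.3]
gripper_width: 0.0209
```

```bash
python3 -c "
from h import *
m=ctrl.camera_model('wrist');im=ctrl.get_image('wrist');cv2.imwrite('pics/w2.png',im[:,:,::-1])
s=ctrl.sense()
print(delta([.5423,.0541,.126]),s['wrist_force'],s['eef_pos'],s['qpos'],s['eef_rot'].round(3))"
```

```text
[ 0.0179 -0.0199  0.0209] [ 0.13888133  0.98274241 -5.82595138] [0.51824924 0.06234371 0.14849392] [ 0.24826786  0.24822147 -0.50188501  1.75456144  0.09831351  1.22639578
 -1.44127371] [[ 0.397 -0.916 -0.061]
 [-0.917 -0.398  0.012]
 [-0.035  0.051 -0.998]]
```

View pics/w2.png

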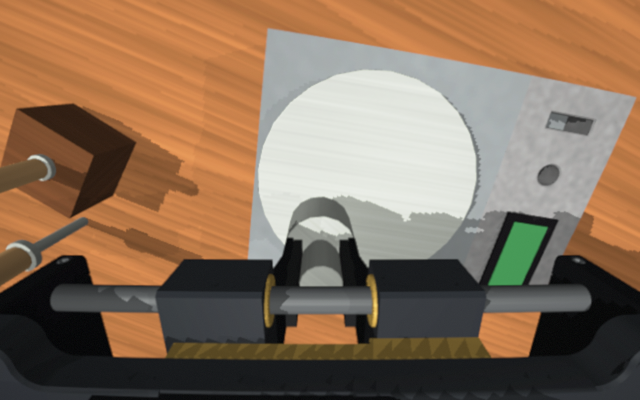

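Three and a half degrees of tilt crept in during the fast traverse; the weight is over the pan's near-left edge. I'll test how motion speed and direction affect the tilt.

>>> jog_arm(
  translation=[
    [0.009, -0.01, -0.01],
    [0.009, -0.01, -0.01],
    [0, 0, -0.01],
    [0, 0, 0],
    [0, 0, 0],
  ],
  twist=[0, 0, 0, 0, 0],
)

```text
t: 5.28
eef_pos: [0.5432, 0.0474, 0.1731]
eef_rot: [[0.391, -0.918, -0.068], [-0.92, -0.393, 0.009], [-0.035, 0.059, -0.998]]
wrist_force: [0.1, -0.2, -6.5]
gripper_width: 0.021
```

>>> jog_arm(
  translation=[
    [0.016, -0.036, 0],
    [0.016, -0.036, 0],
    [0, 0, 0],
    [0, 0, 0],
  ],
  twist=[0, 0, 0, 0],
)

```text
t: 5.62
eef_pos: [0.6183, 0.0433, 0.1607]
eef_rot: [[0.389, -0.918, -0.08], [-0.92, -0.391, 0.005], [-0.036, 0.071, -0.997]]
wrist_force: [-0.7, 0.1, -5.7]
gripper_width: 0.0209
```

>>> jog_arm(
  translation=[
    [-0.008, 0.018, 0],
    [-0.008, 0.018, 0],
    [-0.008, 0.018, 0],
    [-0.008, 0.018, 0],
    [0, 0, 0],
    [0, 0, 0],
  ],
  twist=[0, 0, 0, 0, 0, 0],
)

```text
t: 6.12
eef_pos: [0.531, 0.043, 0.162]
eef_rot: [[0.387, -0.918, -0.087], [-0.921, -0.389, 0.004], [-0.038, 0.078, -0.996]]
wrist_force: [-0.7, -0.5, -5.8]
gripper_width: 0.0211
```

>>> jog_arm(
  translation=[
    [0, 0, 0],
    [0, 0, 0],
    [0, 0, 0],
    [0, 0, 0],
    [0, 0, 0],
    [0, 0, 0],
  ],
  twist=[0, 0, 0, 0, 0, 0],
)

```text
t: 6.62
eef_pos: [0.5314, 0.0425, 0.1617]
eef_rot: [[0.386, -0.918, -0.086], [-0.922, -0.388, 0.004], [-0.037, 0.078, -0.996]]
wrist_force: [-0.3, 0.2, -5.4]
gripper_width: 0.0211
```

>>> jog_arm(
  translation=[
    [-0.016, 0.036, 0],
    [-0.016, 0.036, 0],
    [0, 0, 0],
    [0, 0, 0],
  ],
  twist=[0, 0, 0, 0],
)

```text
t: 6.95
eef_pos: [0.4493, 0.0444, 0.1643]
eef_rot: [[0.385, -0.918, -0.094], [-0.922, -0.388, 0.007], [-0.043, 0.084, -0.996]]
wrist_force: [0.4, -0.5, -4.2]
gripper_width: 0.0212
```

>>> jog_arm(
  translation=[
    [0.008, -0.018, 0],
    [0.008, -0.018, 0],
    [0.008, -0.018, 0],
    [0.008, -0.018, 0],
    [0, 0, 0],
  ],
  twist=[0, 0, 0, 0, 0],
)

```text
t: 7.37
eef_pos: [0.5325, 0.0423, 0.1574]
eef_rot: [[0.385, -0.918, -0.091], [-0.922, -0.387, 0.005], [-0.04, 0.082, -0.996]]
wrist_force: [0.1, -0.9, -4.9]
gripper_width: 0.0211
```

>>> jog_arm(
  translation=[
    [0, 0, -0.04],
    [0, 0, -0.04],
    [0, 0, 0],
    [0, 0, 0],
  ],
  twist=[0, 0, 0, 0],
)

```text
t: 7.7
eef_pos: [0.5414, 0.0418, 0.2369]
eef_rot: [[0.385, -0.918, -0.097], [-0.922, -0.387, 0.007], [-0.044, 0.086, -0.995]]
wrist_force: [0.2, 0.1, -6.1]
gripper_width: 0.0209
```

>>> jog_arm(
  translation=[
    [0, 0, 0.02],
    [0, 0, 0.02],
    [0, 0, 0.02],
    [0, 0, 0.02],
    [0, 0, 0],
    [0, 0, 0],
  ],
  twist=[0, 0, 0, 0, 0, 0],
)

```text
t: 8.2
eef_pos: [0.5342, 0.0426, 0.1521]
eef_rot: [[0.385, -0.918, -0.096], [-0.922, -0.387, 0.008], [-0.044, 0.085, -0.995]]
wrist_force: [1.2, 0.8, -5.0]
gripper_width: 0.021
```

>>> jog_arm(
  translation=[
    [0.032, 0.0135, 0],
    [0.032, 0.0135, 0],
    [0.032, 0.0135, 0],
    [0.032, 0.0135, 0],
    [0.032, 0.0135, 0],
    [0, 0, 0],
    [0, 0, 0],
  ],
  twist=[0, 0, 0, 0, 0, 0, 0],
)

```text
t: 8.78
eef_pos: [0.5368, -0.1362, 0.1558]
eef_rot: [[0.39, -0.916, -0.09], [-0.92, -0.392, 0.008], [-0.043, 0.08, -0.996]]
wrist_force: [0.5, 2.9, -4.2]
gripper_width: 0.0214
```

>>> jog_arm(
  translation=[
    [-0.016, -0.007, 0],
    [-0.016, -0.007, 0],
    [-0.016, -0.007, 0],
    [-0.016, -0.007, 0],
    [-0.016, -0.007, 0],
    [-0.016, -0.007, 0],
    [-0.016, -0.007, 0],
    [-0.016, -0.007, 0],
    [-0.016, -0.007, 0],
    [-0.016, -0.007, 0],
    [0, 0, 0],
  ],
  twist=[0, 0, 0, 0, 0, 0, 0, 0, 0, 0, 0],
)

```text
t: 9.7
eef_pos: [0.5423, 0.0507, 0.1659]
eef_rot: [[0.391, -0.917, -0.08], [-0.92, -0.393, 0.008], [-0.039, 0.07, -0.997]]
wrist_force: [0.0, 0.7, -5.0]
gripper_width: 0.021
```

>>> jog_arm(
  translation=[
    [0.016, 0.007, 0],
    [0.016, 0.007, 0],
    [0.016, 0.007, 0],
    [0.016, 0.007, 0],
    [0.016, 0.007, 0],
    [0.016, 0.007, 0],
    [0.016, 0.007, 0],
    [0.016, 0.007, 0],
    [0.016, 0.007, 0],
    [0.016, 0.007, 0],
    [0, 0, 0],
  ],
  twist=[0, 0, 0, 0, 0, 0, 0, 0, 0, 0, 0],
)

```text
t: 10.62
eef_pos: [0.5452, -0.1202, 0.1727]
eef_rot: [[0.408, -0.91, -0.071], [-0.912, -0.41, 0.009], [-0.037, 0.061, -0.997]]
wrist_force: [-0.0, -1.5, -5.4]
gripper_width: 0.0214
```

>>> jog_arm(
  translation=[
    [-0.016, -0.007, 0],
    [-0.016, -0.007, 0],
    [-0.016, -0.007, 0],
    [-0.016, -0.007, 0],
    [-0.016, -0.007, 0],
    [-0.016, -0.007, 0],
    [-0.016, -0.007, 0],
    [-0.016, -0.007, 0],
    [-0.016, -0.007, 0],
    [-0.016, -0.007, 0],
    [0, 0, 0],
  ],
  twist=[0, 0, 0, 0, 0, 0, 0, 0, 0, 0, 0],
)

```text
t: 11.53
eef_pos: [0.5451, 0.0666, 0.1814]
eef_rot: [[0.409, -0.91, -0.064], [-0.912, -0.41, 0.009], [-0.035, 0.055, -0.998]]
wrist_force: [-0.7, 0.7, -5.7]
gripper_width: 0.0212
```

>>> jog_arm(
  translation=[
    [0.018, 0.008, 0],
    [0.018, 0.008, 0],
    [0.018, 0.008, 0],
    [0.018, 0.008, 0],
    [0.018, 0.008, 0],
    [0.018, 0.008, 0],
    [0.018, 0.008, 0],
    [0.018, 0.008, 0],
    [0.018, 0.008, 0],
    [0.018, 0.008, 0],
    [0.018, 0.008, 0],
    [0.018, 0.008, 0],
    [0.018, 0.008, 0],
    [0.018, 0.008, 0],
    [0, 0, 0],
  ],
  twist=[0, 0, 0, 0, 0, 0, 0, 0, 0, 0, 0, 0, 0, 0, 0],
)

```text
t: 12.78
eef_pos: [0.5514, -0.2097, 0.1873]
eef_rot: [[0.428, -0.902, -0.056], [-0.903, -0.429, 0.009], [-0.032, 0.047, -0.998]]
wrist_force: [-0.9, -0.3, -5.2]
gripper_width: 0.0209
```

>>> jog_arm(
  translation=[
    [-0.018, -0.008, 0],
    [-0.018, -0.008, 0],
    [-0.018, -0.008, 0],
    [-0.018, -0.008, 0],
    [-0.018, -0.008, 0],
    [-0.018, -0.008, 0],
    [-0.018, -0.008, 0],
    [-0.018, -0.008, 0],
    [-0.018, -0.008, 0],
    [-0.018, -0.008, 0],
    [-0.018, -0.008, 0],
    [-0.018, -0.008, 0],
    [0, 0, 0],
  ],
  twist=[0, 0, 0, 0, 0, 0, 0, 0, 0, 0, 0, 0, 0],
)

```text
t: 13.87
eef_pos: [0.5461, 0.0398, 0.1959]
eef_rot: [[0.427, -0.903, -0.051], [-0.904, -0.428, 0.009], [-0.03, 0.042, -0.999]]
wrist_force: [0.2, 2.0, -5.2]
gripper_width: 0.0211
```

```bash
python3 -c "
from h import *
s=ctrl.sense()
print(delta([.5423,.0541,.13]),s['qpos'])"
```

```text
[-0.0126 -0.0055  0.0661] [ 0.28327359  0.2582803  -0.50271482  1.63901156  0.10737033  1.32500223
 -1.36626298]
```

>>> jog_arm(
  translation=[
    [-0.004, -0.002, 0.007],
    [-0.004, -0.002, 0.007],
    [-0.003, 0, 0.007],
    [0, 0, 0.007],
    [0, 0, 0.007],
    [0, 0, 0.007],
    [0, 0, 0.007],
    [0, 0, 0.006],
    [0, 0, 0],
    [0, 0, 0],
  ],
  twist=[0, 0, 0, 0, 0, 0, 0, 0, 0, 0],
)

```text
t: 14.7
eef_pos: [0.5409, 0.0518, 0.1346]
eef_rot: [[0.426, -0.903, -0.053], [-0.904, -0.427, 0.008], [-0.029, 0.045, -0.999]]
wrist_force: [1.1, 0.5, -4.3]
gripper_width: 0.0211
```

```bash
python3 -c "
from h import *
s=ctrl.sense()
print(delta([.5423,.0541,.125]))"
```

```text
[-0.0012 -0.0027  0.0096]
```

>>> jog_arm(
  translation=[
    [0, 0, 0.003],
    [0, 0, 0.003],
    [0, 0, 0.002],
    [0, 0, 0],
  ],
  twist=[0, 0, 0, 0],
)

```text
t: 15.03
eef_pos: [0.5411, 0.0516, 0.1266]
eef_rot: [[0.425, -0.904, -0.052], [-0.905, -0.426, 0.008], [-0.029, 0.043, -0.999]]
wrist_force: [-0.1, 0.1, -5.2]
gripper_width: 0.0213
```

>>> jog_arm(
  translation=[
    [0, 0, 0.0015],
    [0, 0, 0],
  ],
  twist=[0, 0],
)

```text
t: 15.2
eef_pos: [0.5413, 0.0517, 0.1253]
eef_rot: [[0.425, -0.904, -0.051], [-0.905, -0.426, 0.008], [-0.029, 0.043, -0.999]]
wrist_force: [-0.2, -0.5, -5.1]
gripper_width: 0.0207
```

>>> jog_arm(
  translation=[
    [0, 0, 0.0015],
    [0, 0, 0],
  ],
  twist=[0, 0],
)

```text
t: 15.37
eef_pos: [0.5423, 0.0522, 0.1251]
eef_rot: [[0.426, -0.904, -0.048], [-0.904, -0.426, 0.008], [-0.028, 0.04, -0.999]]
wrist_force: [1.0, 0.0, -5.1]
gripper_width: 0.0212
```

>>> jog_arm(
  translation=[
    [0, 0, 0.002],
    [0, 0, 0],
  ],
  twist=[0, 0],
)

```text
t: 15.53
eef_pos: [0.5437, 0.053, 0.1251]
eef_rot: [[0.426, -0.904, -0.044], [-0.904, -0.427, 0.009], [-0.027, 0.036, -0.999]]
wrist_force: [-0.9, 0.4, -4.5]
gripper_width: 0.0211
```

>>> jog_arm(
  translation=[
    [0, 0, 0.002],
    [0, 0, 0],
  ],
  twist=[0, 0],
)

```text
t: 15.7
eef_pos: [0.545, 0.0538, 0.1249]
eef_rot: [[0.426, -0.904, -0.041], [-0.904, -0.427, 0.01], [-0.026, 0.033, -0.999]]
wrist_force: [-1.1, -0.7, -4.2]
gripper_width: 0.021
```

Edge contact: pressing lightly pivots the tool back upright, so I'll continue gently.

>>> jog_arm(
  translation=[
    [0, 0, 0.002],
    [0, 0, 0.002],
    [0, 0, 0.002],
    [0, 0, 0.002],
    [0, 0, 0.002],
    [0, 0, 0.002],
    [0, 0, 0],
  ],
  twist=[0, 0, 0, 0, 0, 0, 0],
)

```text
t: 16.28
eef_pos: [0.5486, 0.0562, 0.1245]
eef_rot: [[0.428, -0.904, -0.029], [-0.904, -0.428, 0.009], [-0.02, 0.022, -1.0]]
wrist_force: [0.5, -0.9, -6.1]
gripper_width: 0.0214
```

>>> jog_arm(
  translation=[
    [0, 0, 0.002],
    [0, 0, 0.002],
    [0, 0, 0.002],
    [0, 0, 0.002],
    [0, 0, 0],
  ],
  twist=[0, 0, 0, 0, 0],
)

```text
t: 16.7
eef_pos: [0.5507, 0.0573, 0.1244]
eef_rot: [[0.428, -0.904, -0.022], [-0.904, -0.428, 0.008], [-0.017, 0.016, -1.0]]
wrist_force: [-0.5, -0.6, -5.5]
gripper_width: 0.0211
```

>>> jog_arm(
  translation=[
    [0, 0, 0.003],
    [0, 0, 0.003],
    [0, 0, 0.003],
    [0, 0, 0.003],
    [0, 0, 0.003],
    [0, 0, 0.003],
    [0, 0, 0],
  ],
  twist=[0, 0, 0, 0, 0, 0, 0],
)

```text
t: 17.28
eef_pos: [0.5576, 0.06, 0.1246]
eef_rot: [[0.428, -0.904, -0.002], [-0.904, -0.428, 0.007], [-0.007, -0.001, -1.0]]
wrist_force: [-0.3, 0.1, -6.0]
gripper_width: 0.0208
```

Run:
```python
from h import *
for n in('side','wrist'):
    im=ctrl.get_image(n);cv2.imwrite(f'pics/{n}3.png',im[:,:,::-1])
a=cv2.resize(cv2.imread('pics/side3.png')[140:270,240:400],(480,390),interpolation=cv2.INTER_CUBIC)
b=cv2.resize(cv2.imread('pics/wrist3.png')[160:400,180:450],(320,285)); b=np.vstack([b,np.zeros((105,320,3),np.uint8)])
cv2.imwrite('pics/c3.png',np.hstack([a,b]))
```

```text
(no output)
```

View pics/c3.png

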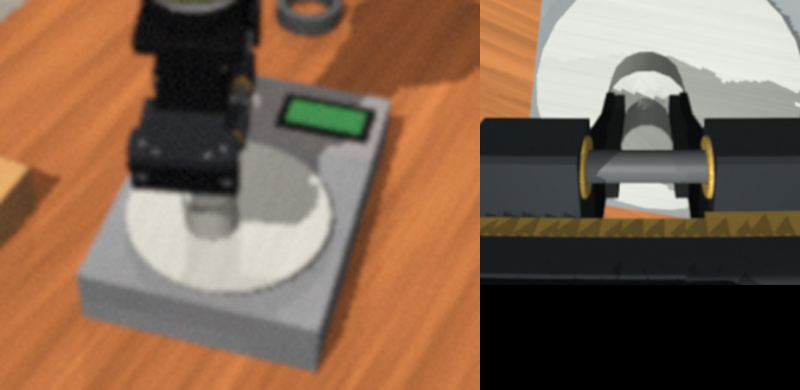

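The tool is level (tilt 0.007), and the weight is resting on the pan inside its rim. Releasing and rising slowly.

>>> jog_arm(
  translation=[
    [0, 0, 0],
    [0, 0, 0],
    [0, 0, 0],
    [0, 0, 0],
    [0, 0, 0],
  ],
  twist=[0, 0, 0, 0, 0],
  hand=60,
)

```text
t: 17.8
eef_pos: [0.5571, 0.0594, 0.1216]
eef_rot: [[0.427, -0.904, -0.004], [-0.904, -0.427, 0.008], [-0.009, 0.001, -1.0]]
wrist_force: [-0.1, -0.8, -0.4]
gripper_width: 0.0462
```

>>> jog_arm(
  translation=[
    [0, 0, -0.006],
    [0, 0, -0.012],
    [0, 0, -0.015],
    [0, 0, -0.015],
    [0, 0, -0.015],
    [0, 0, -0.015],
    [0, 0, -0.015],
    [0, 0, 0],
  ],
  twist=[0, 0, 0, 0, 0, 0, 0, 0],
)

```text
t: 18.47
eef_pos: [0.5575, 0.059, 0.2245]
eef_rot: [[0.428, -0.904, -0.003], [-0.904, -0.428, 0.008], [-0.009, -0.001, -1.0]]
wrist_force: [0.7, 0.2, 0.2]
gripper_width: 0.0598
```

```bash
python3 -c "
from h import *
print(delta([.4495,.294,.21]),ctrl.sense()['wrist_force'])"
```

```text
[-0.2585 -0.003   0.0169] [0.70843162 0.18891954 0.17899925]
```

>>> jog_arm(
  translation=[
    [-0.008, 0, 0],
    [-0.014, 0, 0],
    [-0.014, 0, 0],
    [-0.014, 0, 0],
    [-0.014, 0, 0],
    [-0.014, 0, 0],
    [-0.014, 0, 0],
    [-0.014, 0, 0],
    [-0.014, 0, 0],
    [-0.014, 0, 0],
    [-0.014, 0, 0],
    [-0.014, 0, 0],
    [-0.014, 0, 0],
    [-0.014, 0, 0],
    [-0.014, 0, 0],
    [-0.014, 0, 0],
    [-0.014, 0, 0],
    [-0.014, 0, 0],
    [-0.008, 0, 0],
    [0, 0, 0],
  ],
  twist=[0, 0, 0, 0, 0, 0, 0, 0, 0, 0, 0, 0, 0, 0, 0, 0, 0, 0, 0, 0],
)

```text
t: 20.13
eef_pos: [0.4145, 0.3206, 0.2163]
eef_rot: [[0.451, -0.892, -0.022], [-0.893, -0.451, 0.003], [-0.013, 0.019, -1.0]]
wrist_force: [-0.2, 0.4, -0.0]
gripper_width: 0.0598
```

Run:
```python
from h import *
m=ctrl.camera_model('wrist'); im=ctrl.get_image('wrist'); cv2.imwrite('pics/w4.png',im[:,:,::-1])
s=ctrl.sense();print(s['qpos'],proj(m,[.4495,.294,.132]),proj(m,[.4495,.294,.067]),delta([.4495,.294,.088]))
im=ctrl.get_image('top'); cv2.imwrite('pics/t4.png',im[:,:,::-1])
```

```text
[-0.08256361  0.19309379 -0.72542603  1.69069389  0.11330016  1.32116188
 -1.93159755] [370.32239855 182.91959773] [361.39718516 165.55457026] [ 0.0404 -0.0217  0.1274]
```

View pics/w4.png

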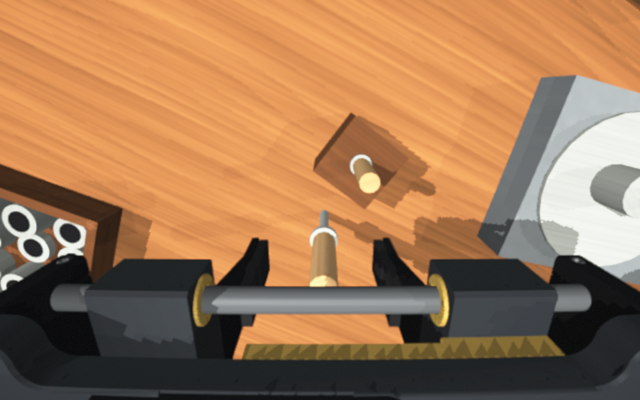

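The handle end is at (370,182) where predicted, and the bigger free-standing probe is at (323,260). The weight is standing on the pan at (620,185). Moving above the small probe.

>>> jog_arm(
  translation=[
    [0.009, -0.005, 0.007],
    [0.009, -0.005, 0.01],
    [0.009, -0.005, 0.01],
    [0.009, -0.005, 0.007],
    [0, 0, 0],
    [0, 0, 0],
  ],
  twist=[0, 0, 0, 0, 0, 0],
  hand=50,
)

```text
t: 20.73
eef_pos: [0.4553, 0.2875, 0.1758]
eef_rot: [[0.442, -0.897, -0.023], [-0.897, -0.442, -0.001], [-0.01, 0.021, -1.0]]
wrist_force: [-0.3, 1.0, -0.3]
gripper_width: 0.0505
```

```bash
python3 -c "
from h import *
print(delta([.4495,.294,.145]),delta([.4495,.294,.09]))"
```

```text
[-0.0081  0.0017  0.0309] [-0.0076  0.0005  0.0859]
```

>>> jog_arm(
  translation=[
    [-0.007, 0.001, 0.006],
    [0, 0, 0.012],
    [0, 0, 0.006],
    [0, 0, 0],
    [0, 0, 0],
  ],
  twist=[0, 0, 0, 0, 0],
)

```text
t: 21.15
eef_pos: [0.4496, 0.2944, 0.1491]
eef_rot: [[0.442, -0.897, -0.024], [-0.897, -0.442, -0.0], [-0.01, 0.022, -1.0]]
wrist_force: [-0.6, -0.1, 0.8]
gripper_width: 0.0499
```

```bash
python3 -c "
from h import *
print(delta([.4495,.294,.145]),delta([.4495,.294,.09]))"
```

```text
[0.0004 0.0002 0.0041] [ 0.0009 -0.001   0.0591]
```

>>> jog_arm(
  translation=[
    [0, 0, 0.006],
    [0, 0, 0.01],
    [0, 0, 0.012],
    [0, 0, 0.012],
    [0, 0, 0.01],
    [0, 0, 0.004],
    [0, 0, 0],
    [0, 0, 0],
  ],
  twist=[0, 0, 0, 0, 0, 0, 0, 0],
)

```text
t: 21.82
eef_pos: [0.4472, 0.2946, 0.0886]
eef_rot: [[0.444, -0.896, -0.025], [-0.896, -0.444, -0.001], [-0.01, 0.023, -1.0]]
wrist_force: [-0.5, 0.1, 0.1]
gripper_width: 0.0502
```

```bash
python3 -c "
from h import *
print(delta([.4495,.294,.09]))"
```

```text
[ 0.0016 -0.0018 -0.0015]
```

>>> jog_arm(
  translation=[
    [0.0014, -0.0016, 0],
    [0, 0, 0],
    [0, 0, 0],
  ],
  twist=[0, 0, 0],
)

```text
t: 22.07
eef_pos: [0.45, 0.2944, 0.0893]
eef_rot: [[0.443, -0.896, -0.024], [-0.896, -0.444, -0.0], [-0.011, 0.022, -1.0]]
wrist_force: [0.2, 0.9, 0.2]
gripper_width: 0.0499
```

>>> jog_arm(
  translation=[
    [0, 0, 0],
    [0, 0, 0],
    [0, 0, 0],
    [0, 0, 0],
    [0, 0, 0],
    [0, 0, 0],
    [0, 0, 0],
    [0, 0, 0],
  ],
  twist=[0, 0, 0, 0, 0, 0, 0, 0],
  hand=5,
)

```text
t: 22.73
eef_pos: [0.4508, 0.2948, 0.0907]
eef_rot: [[0.443, -0.896, -0.022], [-0.896, -0.443, 0.001], [-0.01, 0.019, -1.0]]
wrist_force: [-0.8, 0.6, -0.3]
gripper_width: 0.0174
```

```bash
python3 -c "
from h import *
s=ctrl.sense();print(s['wrist_force'],s['eef_rot'].T@np.array([0,0,1.]))"
```

```text
[-0.84657994  0.64415186 -0.3004339 ] [-0.01042968  0.01931192 -0.99975911]
```

>>> jog_arm(
  translation=[
    [-0.0001, 0.0001, -0.005],
    [-0.0001, 0.0002, -0.01],
    [-0.0001, 0.0002, -0.012],
    [-0.0001, 0.0002, -0.012],
    [-0.0001, 0.0002, -0.012],
    [-0.0001, 0.0002, -0.012],
    [0, 0, -0.012],
    [0, 0, -0.012],
    [0, 0, -0.012],
    [0, 0, -0.012],
    [0, 0, -0.012],
    [0, 0, -0.012],
    [0, 0, -0.012],
    [0, 0, -0.012],
    [0, 0, -0.012],
    [0, 0, -0.006],
    [0, 0, 0],
  ],
  twist=[0, 0, 0, 0, 0, 0, 0, 0, 0, 0, 0, 0, 0, 0, 0, 0, 0],
)

```text
t: 24.15
eef_pos: [0.4518, 0.2966, 0.2974]
eef_rot: [[0.447, -0.895, -0.01], [-0.895, -0.447, 0.007], [-0.011, 0.006, -1.0]]
wrist_force: [-0.6, 0.6, -0.8]
gripper_width: 0.0177
```

```bash
python3 -c "
from h import *
print(delta([.6129,-.0946,.27]))"
```

```text
[0.4222 0.0304 0.023 ]
```

>>> jog_arm(
  translation=[
    [0.01, 0.001, 0],
    [0.018, 0.0013, 0],
    [0.018, 0.0013, 0],
    [0.018, 0.0013, 0],
    [0.018, 0.0013, 0],
    [0.018, 0.0013, 0],
    [0.018, 0.0013, 0],
    [0.018, 0.0013, 0],
    [0.018, 0.0013, 0],
    [0.018, 0.0013, 0],
    [0.018, 0.0013, 0],
    [0.018, 0.0013, 0],
    [0.018, 0.0013, 0],
    [0.018, 0.0013, 0],
    [0.018, 0.0013, 0],
    [0.018, 0.0013, 0],
    [0.018, 0.0013, 0],
    [0.018, 0.0013, 0],
    [0.01, 0, 0],
    [0, 0, 0],
  ],
  twist=[0, 0, 0, 0, 0, 0, 0, 0, 0, 0, 0, 0, 0, 0, 0, 0, 0, 0, 0, 0],
)

```text
t: 25.82
eef_pos: [0.5755, -0.037, 0.2824]
eef_rot: [[0.443, -0.896, -0.028], [-0.896, -0.443, 0.002], [-0.015, 0.024, -1.0]]
wrist_force: [0.1, -0.5, -0.1]
gripper_width: 0.0171
```

```bash
python3 -c "
from h import *
print(delta([.6129,-.0946,.19]))"
```

```text
[ 0.0695 -0.0102  0.0912]
```

>>> jog_arm(
  translation=[
    [0.008, -0.001, 0],
    [0.014, -0.002, 0.004],
    [0.014, -0.002, 0.008],
    [0.014, -0.002, 0.01],
    [0.012, -0.002, 0.012],
    [0.003, 0, 0.012],
    [0, 0, 0.012],
    [0, 0, 0.012],
    [0, 0, 0.008],
    [0, 0, 0],
    [0, 0, 0],
  ],
  twist=[0, 0, 0, 0, 0, 0, 0, 0, 0, 0, 0],
)

```text
t: 26.73
eef_pos: [0.6118, -0.0952, 0.1893]
eef_rot: [[0.445, -0.895, -0.036], [-0.895, -0.446, 0.005], [-0.021, 0.03, -0.999]]
wrist_force: [-0.1, 0.3, -0.3]
gripper_width: 0.0171
```

Run:
```python
from h import *
m=ctrl.camera_model('wrist'); im=ctrl.get_image('wrist'); cv2.imwrite('pics/w5.png',im[:,:,::-1])
s=ctrl.sense();R=s['eef_rot']
tip=s['eef_pos']+R@np.array([.0009,-.0016,.0847]);print('tip',tip,'tcp',s['eef_pos'],R.round(3))
print('hole px',proj(m,[.6129,-.0946,.06]),'tip px',proj(m,tip))
t=ctrl.get_image('top'); si=ctrl.get_image('side')
for n,I in(('top',t),('side',si)):
    mm=ctrl.camera_model(n);print(n,'tip',proj(mm,tip),'hole',proj(mm,[.6129,-.0946,.06]))
a=cv2.resize(t[140:240,300:420],(360,300),interpolation=cv2.INTER_CUBIC)
b=cv2.resize(si[110:210,270:390],(360,300),interpolation=cv2.INTER_CUBIC)
c=cv2.resize(im[120:320,190:510],(480,300)); d=np.zeros((300,240,3),np.uint8)
cv2.imwrite('pics/c5.png',np.vstack([np.hstack([a,b]),np.hstack([c,d])])[:,:,::-1])
```

```text
tip [ 0.61058199 -0.09480036  0.1046471 ] tcp [ 0.61181225 -0.095144    0.18935736] [[ 0.446 -0.895 -0.036]
 [-0.895 -0.446  0.005]
 [-0.021  0.03  -0.999]]
hole px [323.20241462 186.78211601] tip px [321.5245931  204.88579329]
top tip [365.04101958 182.02373503] hole [363.0171815  185.48356275]
side tip [322.17006835 162.60774556] hole [321.44322144 174.80072598]
```

View pics/c5.png

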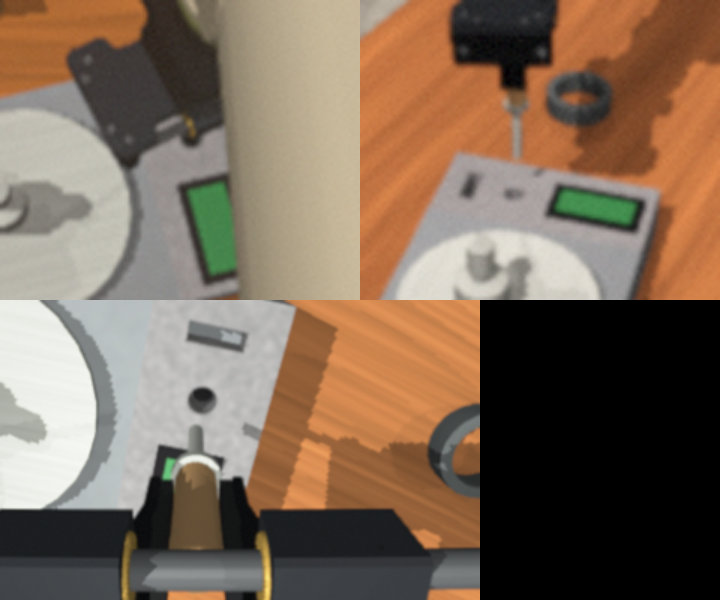

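All views agree: the hole is at wrist pixel (324,187), tip at (321,205), slot further out at (333,142), and the weight is upright on the pan. Next, move the tip over the hole.

```bash
cat >> h.py <<'E'
def tipd(target):
    s=ctrl.sense();R=s['eef_rot'];tip=s['eef_pos']+R@np.array([.0009,-.0016,.0847])
    return tip.round(4),(R.T@(np.array(target)-tip)).round(4)
E
python3 -c "
from h import *
im=cv2.imread('pics/w5.png');m=ctrl.camera_model('wrist')
g=cv2.cvtColor(im,cv2.COLOR_BGR2GRAY);k=np.zeros_like(g);k[174:199,312:338]=(g[174:199,312:338]<110)*255
n,l,s,c=cv2.connectedComponentsWithStats(k);i=1+np.argmax(s[1:,4]);print(s[i],c[i])
bb=s[i];print(plane(m,(bb[0]+bb[2]/2-.5,bb[1]+bb[3]/2-.5),.06))
print(tipd([.6129,-.0946,.07]))"
```

```text
[316 178  17  17 228] [324.00877193 186.14035088]
[ 0.61440005 -0.0951358 ]
(array([ 0.6113, -0.0948,  0.1059]), array([ 0.0012, -0.0025,  0.0358]))
```

>>> jog_arm(
  translation=[
    [0.0018, -0.003, 0.004],
    [0, 0, 0.007],
    [0, 0, 0.009],
    [0, 0, 0.008],
    [0, 0, 0.004],
    [0, 0, 0],
    [0, 0, 0],
  ],
  twist=[0, 0, 0, 0, 0, 0, 0],
)

```text
t: 27.47
eef_pos: [0.616, -0.0949, 0.1568]
eef_rot: [[0.446, -0.894, -0.031], [-0.895, -0.447, 0.004], [-0.018, 0.026, -1.0]]
wrist_force: [-1.1, 0.7, -0.6]
gripper_width: 0.0173
```

```bash
python3 -c "
from h import *
print(tipd([.6137,-.0949,.066]),tipd([.6137,-.0949,.036]))"
```

```text
(array([ 0.6152, -0.0946,  0.0721]), array([-0.0003,  0.0013,  0.0061])) (array([ 0.6152, -0.0946,  0.0721]), array([0.0002, 0.0006, 0.0361]))
```

>>> jog_arm(
  translation=[
    [0, 0.001, 0.003],
    [0, 0, 0.005],
    [0, 0, 0.006],
    [0, 0, 0.006],
    [0, 0, 0.004],
    [0, 0, 0],
    [0, 0, 0],
  ],
  twist=[0, 0, 0, 0, 0, 0, 0],
)

```text
t: 28.05
eef_pos: [0.6142, -0.0954, 0.1304]
eef_rot: [[0.446, -0.895, -0.031], [-0.895, -0.446, 0.004], [-0.017, 0.026, -1.0]]
wrist_force: [0.3, -0.6, -1.0]
gripper_width: 0.0171
```

Run:
```python
from h import *
s=ctrl.sense();print(tipd([.6137,-.0949,.032]),s['wrist_force'])
w=ctrl.get_image('wrist');si=ctrl.get_image('side')
b=cv2.resize(si[110:210,270:390],(360,300),interpolation=cv2.INTER_CUBIC)
c=cv2.resize(w[130:280,230:410],(360,300),interpolation=cv2.INTER_CUBIC)
cv2.imwrite('pics/c6.png',np.hstack([b,c])[:,:,::-1])
```

```text
(array([ 0.6134, -0.0951,  0.0457]), array([ 0.0001, -0.0007,  0.0137])) [ 0.34846974 -0.64919383 -1.00772657]
```

View pics/c6.png

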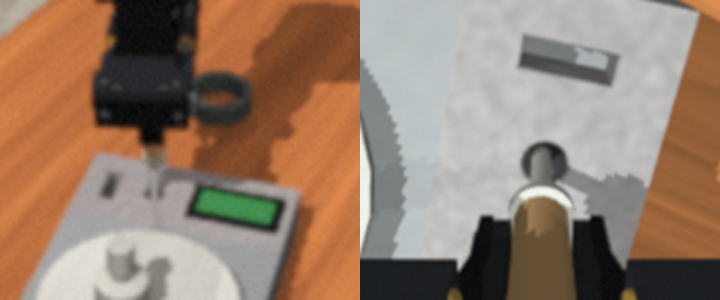

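The shaft is centred in the round hole, and the slot is clear to one side. Pressing.

>>> jog_arm(
  translation=[
    [0, 0, 0.003],
    [0, 0, 0.003],
    [0, 0, 0.003],
  ],
  twist=[0, 0, 0],
)

```text
t: 28.4
eef_pos: [0.6149, -0.0954, 0.1224]
eef_rot: [[0.446, -0.895, -0.028], [-0.895, -0.446, 0.004], [-0.016, 0.023, -1.0]]
wrist_force: [-0.5, -0.2, 2.1]
gripper_width: 0.0172
```

>>> jog_arm(
  translation=[
    [0, 0, 0.004],
    [0, 0, 0.004],
  ],
  twist=[0, 0],
)

```text
t: 28.57
eef_pos: [0.6158, -0.0954, 0.1156]
eef_rot: [[0.446, -0.895, -0.025], [-0.895, -0.446, 0.003], [-0.014, 0.021, -1.0]]
wrist_force: [-2.9, 1.5, 35.5]
gripper_width: 0.0174
```

```bash
python3 -c "
from h import *
s=ctrl.sense();print(tipd([.6137,-.0949,.032]),s['wrist_force'])"
```

```text
(array([ 0.6155, -0.0952,  0.0309]), array([-0.0011,  0.0015, -0.0011])) [-2.92621975  1.53801426 35.5118808 ]
```

Firm stop reached at 35 N. Ease off to a moderate steady hold.

>>> jog_arm(
  translation=[
    [0, 0, 0.001],
  ],
  twist=[0],
)

```text
t: 28.65
eef_pos: [0.6165, -0.0949, 0.1161]
eef_rot: [[0.446, -0.895, -0.023], [-0.895, -0.446, 0.004], [-0.014, 0.019, -1.0]]
wrist_force: [-4.7, 1.7, 13.5]
gripper_width: 0.0173
```

>>> jog_arm(
  translation=[
    [0, 0, 0.001],
    [0, 0, 0.001],
  ],
  twist=[0, 0],
)

```text
t: 28.82
eef_pos: [0.6167, -0.0946, 0.1163]
eef_rot: [[0.446, -0.895, -0.022], [-0.895, -0.446, 0.003], [-0.013, 0.019, -1.0]]
wrist_force: [-4.0, 0.5, 10.0]
gripper_width: 0.0173
```

```bash
python3 -c "
from h import *
ctrl.get_image('side');ctrl.get_image('side')
s=ctrl.sense();print(tipd([.6137,-.0949,.032]),s['wrist_force'],s['joint_velocities'].round(3))"
```

```text
(array([ 0.6166, -0.0945,  0.0315]), array([-0.0009,  0.0028, -0.0004])) [-4.08608126  0.86871121 10.84766641] [-0.001  0.001  0.    -0.002 -0.     0.001  0.001]
```

>>> jog_arm(
  translation=[
    [0, 0.001, 0.002],
  ],
  twist=[0],
)

```text
t: 29.0
eef_pos: [0.6164, -0.0948, 0.1159]
eef_rot: [[0.446, -0.895, -0.021], [-0.895, -0.447, 0.003], [-0.012, 0.017, -1.0]]
wrist_force: [-3.5, 0.8, 20.0]
gripper_width: 0.0171
```

Run:
```python
from h import *
def f():
    s=ctrl.sense();print(s['t'],s['eef_pos'].round(4),s['wrist_force'].round(1),s['gripper_width'])
f()
si=ctrl.get_image('side');w=ctrl.get_image('wrist')
for i in range(10): ctrl.get_image('top')
f()
b=cv2.resize(si[110:360,160:420],(416,400),interpolation=cv2.INTER_CUBIC)
c=cv2.resize(w[100:300,200:400],(380,400),interpolation=cv2.INTER_CUBIC)
cv2.imwrite('pics/c7.png',np.hstack([b,c[:,:380]])[:,:,::-1])
```

```text
29.0 [ 0.6164 -0.0948  0.1159] [-3.5  0.8 20. ] 0.01708747993981126
29.6 [ 0.6164 -0.0948  0.1161] [-3.9  0.9 15.3] 0.017410514611235748
```

View pics/c7.png

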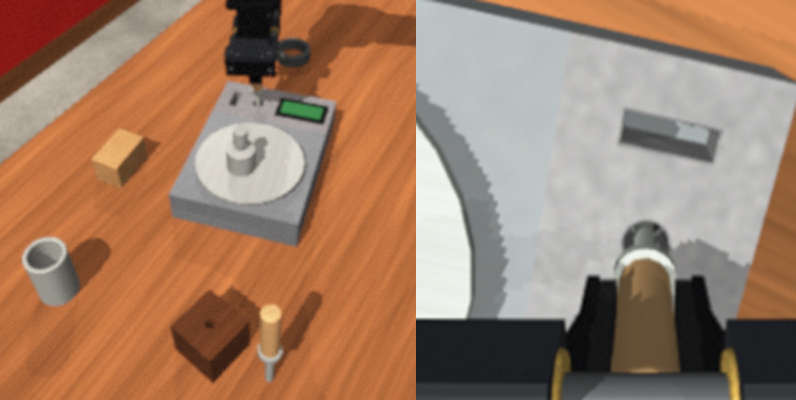

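The weight stands on the pan, the stand is empty, and the bystanders are in place. The shaft is in the round hole with a steady 15 N hold against the stop. Handing in.

```bash
python3 -c "
from workcell import ctrl
print(ctrl.sign_off())"
```

```text
the job is handed in; nothing more can be done
None
```

The job is done and handed in at about 29.6 s of the 67 s allowed; `sign_off` gives no verdict. The check weight was set on the pan and released first. The smaller probe was then taken from its stand and pushed down the round hole onto the button.

**Last checks:**
- **Weight:** it stands upright on the pan, about 23 mm from the centre and wholly inside the rim.
- **Button:** the tip travelled about 6 mm from first contact to a firm stop. The hold had settled to about 15 N 0.6 s later, against the 5 N needed. The button itself cannot be seen, so "fully down" rests on that travel and force.
- **Grip:** the probe is still held, with the fingers at 17 mm on the 18 mm handle.
- **Other objects:** the carton, sleeve, bigger probe and dark ring look undisturbed in the last side view.

**What went less well:**
- **Tilt in transit:** the tool tilted up to about 5.5° on fast moves while carrying the weight. I reduced that with slower moves. The weight then touched the pan edge-first, and light pressing levelled the tool to under 1° before release. It slid or rolled about 15 mm on the pan while this happened.
- **First press:** it peaked at about 35 N at the wrist before I eased off.
- **Sideways load:** about 4 N remains on the probe. The tip is roughly 2–3 mm off the hole's centre by estimate, against 5 mm of clearance.

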